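# Top up the biscuit jar to its line and screw it shut

## Robot

A 6-joint arm with a two-finger parallel gripper is mounted at the origin on a cart in front of the work surface, level with it; the furniture and walls round the work are solid. World frame = base frame: x ahead of the robot, y to its left, z up, the work surface at z = 0. Lengths are in mm, angles in rad, forces in N, time in s.
With the tool pointing down it reaches from about 300 to 1000 mm from the base axis. Payload 5.1 kg.
Tool frame: the origin (TCP) lies at the very end of the fingers, on their centre line; the grasp point (between the pads) lies 19 mm behind it; z points along the fingers, y is the line along which they close (so a half turn about z gives the same grasp; the last joint's range is limited). The gripper opens to 95 mm and grips with 3 to 60 N. Pads are 20 mm wide; open, the fingers measure 119 mm over their backs; the gripper's body (75 mm by 180 mm) begins 59 mm behind the grasp point.
Start: joints at [-1.199, 0.124, 1.65, -0, 1.367, -0.083], TCP at [285.501, -583.929, 214.656] pointing down, gripper open.
Joint ranges: [-2.61, 2.61], [-1.02, 2.33], [0.03, 2.71], [-1.35, 4.49], [0.32, 2.68], [-2.91, 2.91]. Speed limits (rad/s): [2.57, 2.57, 3.14, 3.14, 3.14, 3.14].

## Interface

Orientations are given as a unit quaternion [w, x, y, z].
In Python, from bench import env gives the robot as it stands. Calls block until the motion is done:
- env.goto(position, orientation): joint-space move of the TCP to a pose.
- env.move_linear(position, rot=None, max_speed=150, until_force=None): straight line of the TCP; rot=None keeps the orientation; max_speed is the mean speed in mm/s. With until_force (N) it stops when the force on the tool has changed by that much, and returns True; else False.
- env.move_joints(angles): joint-space move.
- env.let_go() and env.gripper_close(effort=None): open the fingers fully, or close them until they stop; effort is the grip in N (None keeps the last).
- env.hold(seconds).
- env.solve_ik(position, orientation): joint angles nearest the present ones, or None.
- env.get_state(): the state.
- env.read_camera(name): name is "scene" or "top" or "wrist"; returns a dict with "frame" (480x640x3 uint8, blue, green, red), "K" (3x3 intrinsics, pixels), "pose" (4x4, takes a point from camera to world coordinates). Camera axes: x right, y up, looking along -z (the intrinsics and any distortion apply to the point x, -y, -z); pixel columns grow to the right and rows downward; lengths in mm; the calibration is good to about 2 mm. A picture is of the moment at which its call begins. There is no depth.
A pose or a line that the arm cannot do raises env.MotionError and nothing moves.
- env.close_job(): hands the job in; it is judged then, once.
Trained networks look in a picture, given as the dict that the camera call returned (one of the last four; its "shot" number tells which), for a name from the list of things; names that differ only in an ending like _2 or _b are one class to them, and where a whole thing is asked for, a point or a joint stands for the part that bears it (a point fixed in the world has none). Each returns a list of dicts, best first, with "p" (0 to 1); they miss things now and then, are a little off and sometimes report something else, mostly with a low value. They report only what shows in the picture. A call takes as long as a camera call.
- env.spot_in(picture, target): "position" ([x, y, z] in mm, in world coordinates, good to about 4 mm: the middle of the surface that is visible of it).
- env.masks_of(picture, target): "region" (480x640 bool, what is visible of it).
- env.mark_of(picture, target): "position" ([x, y, z] in mm, in world coordinates, good to about 4 mm: a listed point, or the origin of a listed thing).
The state is a dict: "time": time; "joint_positions": joint angles; "joint_vel": joint speeds; "effort": joint torques, N m; "position": TCP position; "tcp_rot": TCP orientation; "wrist_force": force on the tool from outside, world axes, zero at the start; "ft_torque": the same for the moment, N m; "finger_gap": finger opening in mm; "finger_force": force on a finger pad.
Only numpy, scipy, OpenCV 4.12 (cv2) and the standard library are available. Lean on these libraries where they do the work, as an engineer would, in place of code of your own. Each camera call takes 0.05 s, during which the arm holds its last target. There are 200 camera calls.

## Task

Top up the biscuit jar: unscrew its wooden lid, stack oat biscuits from the board flat in the jar, on top of those already in it, until the top one is level with the white fill line, and leave the spare ones lying flat on the board or worktop. Then put the lid back on and screw it all the way down, without disturbing the mug or the kitchen timer.

Things in the scene. Friction and masses are not known exactly. Their poses are not given: they have to be found in the camera images.
- biscuit_1_mid (a point): a thick, hard, golden-brown round oat biscuit, 66 mm across and 20 mm thick, rounded edges, about 50 g; this point is its centre, 10 mm above its flat underside, z along its axis. Starts flat on the black glass board, 95 mm or more from its neighbours; may be absent.
- biscuit_2_mid (a point): a thick, hard, golden-brown round oat biscuit, 66 mm across and 20 mm thick, rounded edges, about 50 g; this point is its centre, 10 mm above its flat underside, z along its axis. Starts flat on the black glass board, 95 mm or more from its neighbours; may be absent.
- biscuit_3_mid (a point): a thick, hard, golden-brown round oat biscuit, 66 mm across and 20 mm thick, rounded edges, about 50 g; this point is its centre, 10 mm above its flat underside, z along its axis. Starts flat on the black glass board, 95 mm or more from its neighbours; may be absent.
- biscuit_4_mid (a point): a thick, hard, golden-brown round oat biscuit, 66 mm across and 20 mm thick, rounded edges, about 50 g; this point is its centre, 10 mm above its flat underside, z along its axis. Starts flat on the black glass board, 95 mm or more from its neighbours; may be absent.
- biscuit_5_mid (a point): a thick, hard, golden-brown round oat biscuit, 66 mm across and 20 mm thick, rounded edges, about 50 g; this point is its centre, 10 mm above its flat underside, z along its axis. Starts flat on the black glass board, 95 mm or more from its neighbours; may be absent.
- biscuit_6_mid (a point): a thick, hard, golden-brown round oat biscuit, 66 mm across and 20 mm thick, rounded edges, about 50 g; this point is its centre, 10 mm above its flat underside, z along its axis. Starts flat on the black glass board, 95 mm or more from its neighbours; may be absent.
- biscuit_7_mid (a point): a thick, hard, golden-brown round oat biscuit, 66 mm across and 20 mm thick, rounded edges, about 50 g; this point is its centre, 10 mm above its flat underside, z along its axis. Lies at the bottom of the jar from the start.
- biscuit_8_mid (a point): a thick, hard, golden-brown round oat biscuit, 66 mm across and 20 mm thick, rounded edges, about 50 g; this point is its centre, 10 mm above its flat underside, z along its axis. Lies in the jar, second from the bottom, from the start; may be absent.
- jar: clear glass storage jar, an upright straight tube that stands firm: inside diameter 72 mm, inner floor 8 mm above the worktop, outside diameter 82 mm (87 mm at the foot). Origin at the centre of its foot on the worktop, z up. Six biscuits stacked flat, counting those already inside, reach the fill line; a seventh would hold the lid up.
- jar_mouth (a point): centre of the jar's mouth, level with the rim, 156 mm above the worktop. The mouth flares from 72 to 78 mm across in its top 5 mm. Fingers do not fit in beside a biscuit: hold it level by its upper half, lower it until its underside is 6 to 8 mm below the rim, let it drop.
- jar_line (a point): centre of the fill line, a 4 mm white bead round the jar, 128 mm above the worktop: the height of the top of the uppermost biscuit in a full jar
- jar_neck (a point): on the jar's axis 152 mm above the worktop, axes as the jar's. A four-start right-hand screw thread, 93 mm across, runs round the neck: its four upper ends are at this height, at 0, 90, 180 and 270 degrees about z from the x axis; each thread falls 9 mm per quarter turn clockwise (seen from above).
- lid_grip (a point): wooden screw lid, 106 mm across, about 160 g, screwed down on the jar at the start. On its top is a bar grip 66 mm long (along x), 18 mm wide (y), 24 mm high, to be pinched across its width. This point is on the axis, half-way up the bar: 43 mm above the lid's lower edge. Screwed down, it is 175 mm above the worktop; just after the drop (see lid_edge) 181 mm, just before it 190 mm.
- lid_edge (a point): centre of the lid's lower edge. Inside are a plug (69 mm across, tapering to 58) that centres it in the mouth, and 4 lugs at 0, 90, 180, 270 degrees from x that rest on the threads. Turned anticlockwise, the lid rises, then drops 9 mm as its x axis passes the jar's x or y axis by 3 degrees; from there 60 to 70 degrees clockwise, sinking 5.7 mm per rad, screw it down onto the rim; to open, the reverse.
- board: black glass worktop saver, 275 x 365 mm (x, y), 8 mm thick, flat and fixed on the worktop; origin at the centre of its underside. To its left, between the jar and the robot, the worktop is free (the lid can lie there, 155 mm in front of the jar)
- mug: bystander: blue and white mug, 78 mm across, 92 mm high, behind the board; origin on its underside
- timer: bystander: round wind-up kitchen timer, 66 mm across, 57 mm high, at the back of the worktop; origin at the centre of its underside

How it is judged:
By the outcome, as a careful person would: the job done as asked, in the order asked, and still so for the second after the job is handed in, with the robot touching nothing.
Of biscuit_6, biscuit_8 only 1 to 2 are there at a start; the rules pass over those that are not, and their reading is None.
Of biscuit_1, biscuit_2, biscuit_3, biscuit_4, biscuit_5 only 4 to 5 are there at a start; the rules pass over those that are not, and their reading is None.
At some moment in a run one of biscuit_1, biscuit_2, biscuit_3, biscuit_4, biscuit_5, biscuit_6 may be knocked a few centimetres aside while the robot is not near it.
Once in a run the grip may slacken for a moment while it holds something.
It also fails if it takes over 210 s, if anything falls off the work surface, if the arm or the gripper's body presses on something with over 40 N, if the wrist force passes 120 N, or if a joint passes its speed limit or range.

## Working session

There is one attempt and no reset: what is moved stays moved. The work goes in short steps, each a Python script; the robot and the scene stay as the last script left them, time stands still between calls to the robot, and variables do not carry over. Pictures are saved under pics/ and viewed, at most 14 in all, crops included, and the job is handed in when it is done.

```bash
ls; mkdir -p pics; python3 - <<'E'
from bench import env
import cv2
for n in ["scene","top"]:
    p=env.read_camera(n); cv2.imwrite(f"pics/{n}0.png",p["frame"])
    for t in ["jar_mouth","lid_grip","biscuit_1_mid","jar","mug","timer","board"]:
        r=env.mark_of(p,t); print(n,t,[([round(float(v)) for v in d["position"]],round(d["p"],2)) for d in r[:9]])
    print(p["K"],p["pose"].round(2), [k for k in p])
print(env.get_state())
E
```

```text
pics
scene jar_mouth []
scene lid_grip [([629, 212, 175], 0.87)]
scene biscuit_1_mid [([596, -92, 16], 0.9)]
scene jar [([630, 214, -3], 0.77), ([593, 26, 20], 0.46), ([526, -96, 2], 0.41), ([458, 27, 16], 0.24)]
scene mug [([737, -126, 3], 0.85)]
scene timer [([720, 32, -4], 0.93), ([594, 26, 20], 0.31)]
scene board [([524, -90, 5], 0.84)]
[[543.58741812   0.         316.6360718 ]
 [  0.         543.58741812 239.06905933]
 [  0.           0.           1.        ]] [[-7.8000e-01  4.6000e-01 -4.2000e-01  1.5233e+02]
 [-6.3000e-01 -5.9000e-01  5.1000e-01  5.3093e+02]
 [-1.0000e-02  6.7000e-01  7.4000e-01  9.0016e+02]
 [ 0.0000e+00  0.0000e+00  0.0000e+00  1.0000e+00]] ['frame', 'K', 'pose', 'shot']
top jar_mouth []
top lid_grip [([631, 211, 179], 0.75)]
top biscuit_1_mid [([602, -91, 17], 0.74)]
top jar [([461, 23, 19], 0.63), ([630, 212, -2], 0.61), ([723, 39, 1], 0.6), ([525, -90, 0], 0.39)]
top mug [([730, -126, 2], 0.59), ([596, -208, 19], 0.55)]
top timer [([722, 36, 5], 0.75), ([524, -91, 4], 0.32)]
top board []
[[462.13700683   0.         320.72506119]
 [  0.         462.1370068
[... 336 characters left out ...]
1.19862816e+00,  1.23758185e-01,  1.65029973e+00, -2.34095343e-05,
        1.36749562e+00, -8.26023749e-02]), 'joint_vel': array([-2.42229261e-03,  2.50346741e-05, -3.93952941e-05,  2.93484526e-04,
       -9.23799972e-04, -1.59441246e-03]), 'effort': array([-1.09888674e-04, -4.17539263e+01, -3.60206831e+01,  7.74867204e-02,
        4.28819493e-02, -3.52170662e-05]), 'position': array([ 285.47908687, -583.94161502,  214.68345712]), 'tcp_rot': array([ 2.10093729e-05,  9.74258633e-01,  2.25433175e-01, -8.52173833e-06]), 'wrist_force': array([ 0.25839729, -0.04420773,  0.67281079]), 'ft_torque': array([-0.00896434, -0.00431249, -0.00141534]), 'finger_force': 0.0, 'finger_gap': 95.31064132452762}
```

View pics/scene0.png

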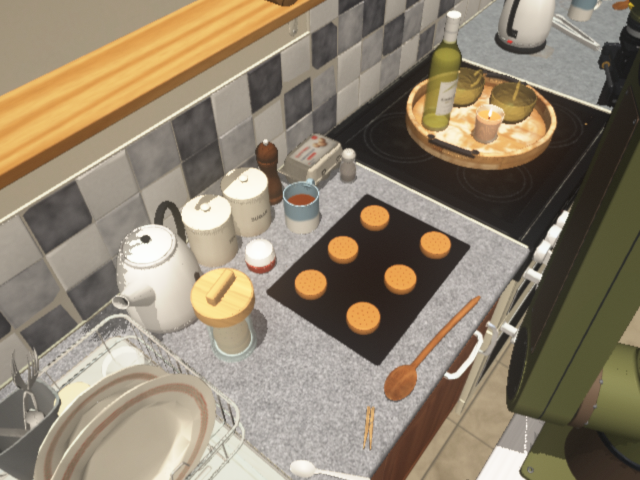

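View pics/top0.png

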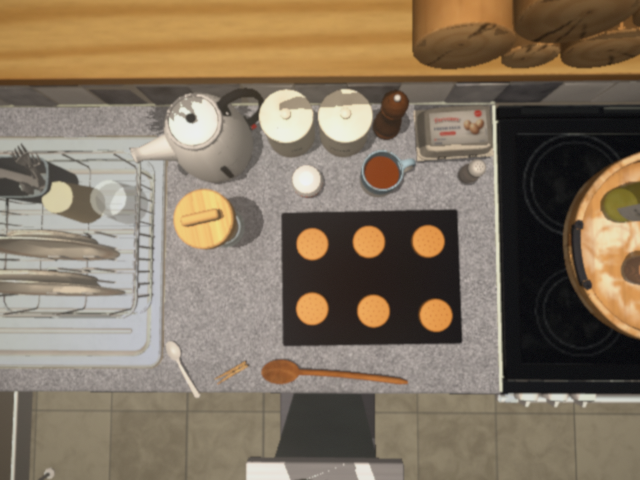

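The scene shows six biscuits on the black board. The jar with its lid is at about (222,300) in scene and (205,218) in top, and a kettle stands close behind it. The bar runs roughly along world y. Next I'll check the kettle's height and look at the lid from above.

```bash
cat > h.py <<'E'
from bench import env
import numpy as np, cv2
from scipy.spatial.transform import Rotation as R
def ray(p,u,v):
    d=np.linalg.inv(p["K"])@[u,v,1]; d=d*[1,-1,-1]; T=np.array(p["pose"])
    return T[:3,3],T[:3,:3]@d
def px2w(p,u,v,z):
    o,d=ray(p,u,v); return o+d*(z-o[2])/d[2]
def tri(*rs):
    A=np.zeros((3,3));b=np.zeros(3)
    for o,d in rs:
        d=d/np.linalg.norm(d);M=np.eye(3)-np.outer(d,d);A+=M;b+=M@o
    return np.linalg.solve(A,b)
def w2px(p,X):
    T=np.linalg.inv(p["pose"]);c=T[:3,:3]@np.array(X)+T[:3,3];c=c*[1,-1,-1];q=p["K"]@c;return q[:2]/q[2]
def q(a):
    """tool down, closing axis (tool y) at world angle a (deg)"""
    y=np.array([np.cos(np.radians(a)),np.sin(np.radians(a)),0]);z=np.array([0,0,-1.]);x=np.cross(y,z)
    r=R.from_matrix(np.column_stack([x,y,z])).as_quat();return np.array([r[3],*r[:3]])
def st():
    s=env.get_state();print("t%.1f"%s["time"],"tcp",s["position"].round(1),"gap%.1f"%s["finger_gap"],"ff%.1f"%s["finger_force"],"F",s["wrist_force"].round(1),"M",s["ft_torque"].round(2),"j6 %.2f"%s["joint_positions"][5]);return s
def ang(s=None):
    w,x,y,z=(s or env.get_state())["tcp_rot"];c=R.from_quat([x,y,z,w]).as_matrix()[:,1];return np.degrees(np.arctan2(c[1],c[0]))
E
python3 - <<'E'
from h import *
a=env.read_camera("scene");b=env.read_camera("top")
print("knob",tri(ray(a,146,240),ray(b,191,118)),"spout tip",tri(ray(a,119,299),ray(b,138,153)))
print("lidbar ends",tri(ray(a,213,296),ray(b,183,219)),tri(ray(a,228,277),ray(b,216,214)))
print("handle",tri(ray(a,168,203),ray(b,230,97)))
print(ang())
for an in (16,-164,106,0):
    for z in (300,168):
        s=env.solve_ik([630,212,z],q(an));print(an,z,None if s is None else np.round(s,2))
try:
    env.goto([600,212,340],q(90))
    p=env.read_camera("wrist");cv2.imwrite("pics/w1.png",p["frame"]);print(p["pose"].round(2))
    print([(d["position"],d["p"]) for d in env.mark_of(p,"lid_grip")])
    np.savez("pics/w1.npz",K=p["K"],pose=p["pose"])
except env.MotionError as e: print(e)
st()
E
```

```text
knob [798.51775511 225.17027357 184.7384616 ] spout tip [746.58260668 327.76227128 161.978438  ]
lidbar ends [622.39179716 235.85781431 178.94253643] [635.51548102 184.9860672  166.38489985]
handle [823.6237685  151.23437296 205.851368  ]
-63.944229749811015
16 300 [ 0.24  0.12  1.51 -0.    1.51 -0.04]
16 168 [ 0.24  0.19  1.66 -0.    1.3  -0.04]
-164 300 None
-164 168 None
106 300 [ 0.24  0.12  1.51 -0.    1.51 -1.61]
106 168 [ 0.24  0.19  1.66 -0.    1.3  -1.61]
0 300 [ 0.24  0.12  1.51 -0.    1.51  0.24]
0 168 [ 0.24  0.19  1.66 -0.    1.3   0.24]
[[ 0.0000e+00 -9.6000e-01 -2.9000e-01  5.1992e+02]
 [ 1.0000e+00  0.0000e+00  0.0000e+00  2.1200e+02]
 [-0.0000e+00 -2.9000e-01  9.6000e-01  5.1137e+02]
 [ 0.0000e+00  0.0000e+00  0.0000e+00  1.0000e+00]]
[([632.4, 214.2, 175.9], 0.9)]
t4.0 tcp [600.2 211.4 339.8] gap95.2 ff0.0 F [-0.4  0.7 -0.1] M [ 0.1  -0.16 -0.04] j6 -1.32
```

View pics/w1.png

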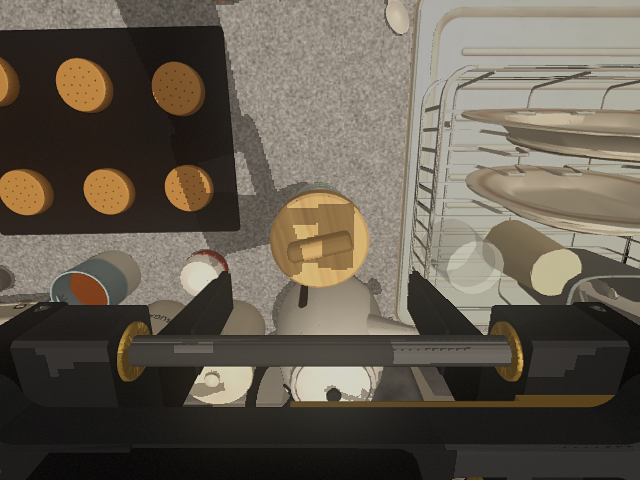

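The wrist view shows the bar at (320,247), with its ends near (291,254) and (350,241). The kettle is lower than 206 mm, so the gripper body clears it.

```bash
python3 - <<'E'
from h import *
p=dict(np.load("pics/w1.npz"))
for e in [((292,246),(349,232)),((292,263),(352,250))]:
    A,B=px2w(p,*e[0],187),px2w(p,*e[1],187);print(A.round(1),B.round(1),np.degrees(np.arctan2(*(B-A)[1::-1]))-90)
im=cv2.imread("pics/w1.png")
cv2.imwrite("pics/w1c.png",cv2.resize(im[180:300,260:380],(600,600),interpolation=cv2.INTER_CUBIC))
E
```

```text
[625.3 184.5 187. ] [610.9 240.7 187. ] 14.367343863151035
[643.3 184.1 187. ] [629.5 244.2 187. ] 12.923257680364813
```

View pics/w1c.png

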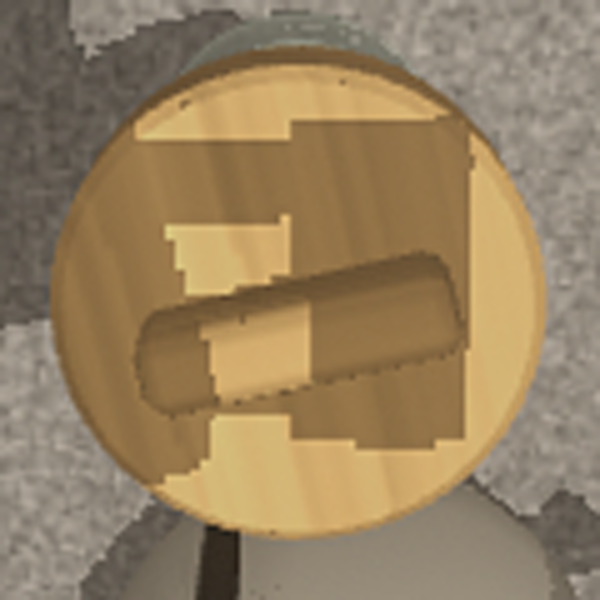

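```bash
python3 - <<'E'
from h import *
p=dict(np.load("pics/w1.npz"))
print(px2w(p,320,247,187),px2w(p,319.7,240,163))
c=[631,212.5]
env.goto([*c,240],q(13))
print(env.move_linear([*c,167],max_speed=80,until_force=8)); st()
env.gripper_close(40); s=st()
E
```

```text
[626.35520282 212.31731241 187.        ] [626.42399629 212.02428298 163.        ]
False
t6.3 tcp [631.5 212.6 167.9] gap95.2 ff0.0 F [ 0.2 -0.4  0.3] M [-0.04 -0.15  0.08] j6 0.02
t7.5 tcp [630.1 212.3 167. ] gap17.7 ff40.0 F [-5.5 -0.4  2.4] M [-0.21  0.81  0.01] j6 0.02
```

```bash
python3 - <<'E'
from h import *
c=[629.8,212.4]
env.move_linear([*c,167],max_speed=50);st()
for d in (15,30,45,60,75):
    env.move_linear([*c,167+5.7*np.radians(d)],q(13+d),max_speed=8); s=st(); print(ang(s))
    if abs(s["ft_torque"][2])>6: break
E
```

```text
t7.7 tcp [629.9 212.3 167. ] gap17.9 ff40.0 F [-1.  -0.6 -0.4] M [-0.18  0.2  -0.03] j6 0.02
t8.2 tcp [629.6 212.5 168.2] gap17.8 ff40.0 F [-2.   0.2  0.4] M [-0.09  0.22  0.1 ] j6 -0.24
27.88078750166332
t8.6 tcp [629.8 212.3 169.8] gap17.7 ff40.0 F [-1.8 -0.6  0. ] M [-0.18  0.19  0.06] j6 -0.50
42.823083621773705
t9.0 tcp [629.2 212.2 171.2] gap17.7 ff40.0 F [-3.5 -1.1  0.8] M [-0.28  0.6   0.08] j6 -0.76
57.798562394734105
t9.4 tcp [629.2 212.2 172.7] gap17.9 ff40.0 F [-4.8 -2.4  0.3] M [-0.47  0.83 -0.  ] j6 -1.03
72.78742705869429
t9.8 tcp [629.4 212.1 174.2] gap17.8 ff40.0 F [-4.7 -2.6  0.1] M [-0.53  0.76  0.13] j6 -1.29
87.73891616157395
```

```bash
python3 - <<'E'
from h import *
c=[629.6,212.3]
if env.move_linear([*c,200],max_speed=60,until_force=12): st(); raise SystemExit("stuck")
env.move_linear([*c,262],max_speed=150);s=st()
env.move_linear([475,212.3,262],max_speed=300)
env.move_linear([475,212.3,50],max_speed=250);s=st()
r=env.move_linear([475,212.3,31],max_speed=40,until_force=5);print(r);s=st()
env.let_go()
env.move_linear([475,212.3,120],max_speed=300)
env.goto([600,120,340],q(90))
p=env.read_camera("wrist");cv2.imwrite("pics/w2.png",p["frame"])
for t in("jar_mouth","biscuit_7_mid","jar","lid_grip","jar_line"):print(t,[(d["position"],d["p"]) for d in env.mark_of(p,t)])
b=env.read_camera("top");cv2.imwrite("pics/t2.png",b["frame"])
a=env.read_camera("scene");im=a["frame"];cv2.imwrite("pics/s2.png",np.hstack([cv2.resize(im[250:380,160:290],(400,400)),cv2.resize(p["frame"],(400,300),interpolation=3)[np.r_[0:300,[299]*100]]]))
for t in("jar_mouth","biscuit_7_mid"):print(t,[([round(float(v)) for v in d["position"]],round(d["p"],2)) for d in env.mark_of(b,t)])
st()
E
```

```text
t10.9 tcp [629.4 212.3 261.4] gap18.1 ff40.0 F [ 0.3 -0.  -2.3] M [ 0.1  -0.12 -0.05] j6 -1.29
t12.6 tcp [476.5 212.6  51.2] gap17.7 ff40.0 F [ 0.4  0.3 -1.8] M [ 0.14 -0.15 -0.01] j6 -1.22
True
t13.0 tcp [475.7 212.6  35. ] gap17.4 ff40.0 F [ 0.1 -0.1  2.4] M [ 0.13 -0.05  0.01] j6 -1.22
jar_mouth []
biscuit_7_mid []
jar [([627.1, 211.1, 8.1], 0.68)]
lid_grip [([480.4, 215.4, 44.9], 0.65)]
jar_line [([630.2, 211.6, 127.8], 0.76)]
jar_mouth []
biscuit_7_mid []
t16.3 tcp [599.9 120.1 339.9] gap94.5 ff0.0 F [-0.2  0.3  0.5] M [ 0.12 -0.13  0.03] j6 -1.46
```

View pics/s2.png

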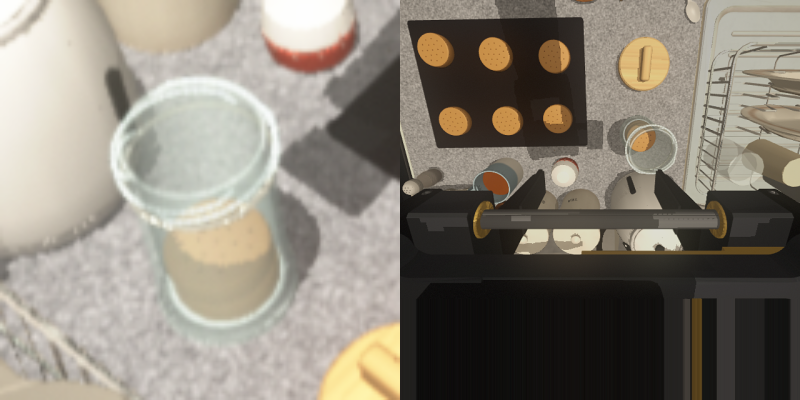

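In the scene crop the biscuits in the jar show at about (225,250), with the stack's top surface near y≈200–255. I'll compare that with the projected tops for one and two biscuits.

```bash
python3 - <<'E'
from h import *
a=env.read_camera("scene");im=a["frame"][250:380,160:290];w=env.read_camera("wrist")
def ov(cam,im,x0,y0,sc,cols):
    im=cv2.resize(im,None,fx=sc,fy=sc,interpolation=3)
    t=np.linspace(0,2*np.pi,60)
    for z,r,col in cols:
        P=np.array([(w2px(cam,[629.8+r*np.cos(k),212.3+r*np.sin(k),z])-[x0,y0])*sc for k in t]).astype(int)
        cv2.polylines(im,[P],True,col,1)
    return im
C=[(28,33,(255,0,0)),(48,33,(0,0,255)),(156,39,(0,255,0))]
c=w2px(w,[629.8,212.3,80]).astype(int);x0,y0=c[0]-50,c[1]-50
A=ov(a,im,160,250,400/130,C);B=ov(w,w["frame"][y0:y0+100,x0:x0+100],x0,y0,4,C)
B2=cv2.resize(w["frame"][y0:y0+100,x0:x0+100],(400,400),interpolation=3)
cv2.imwrite("pics/ov.png",np.hstack([A,B]))
E
```

```text
(no output)
```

View pics/ov.png

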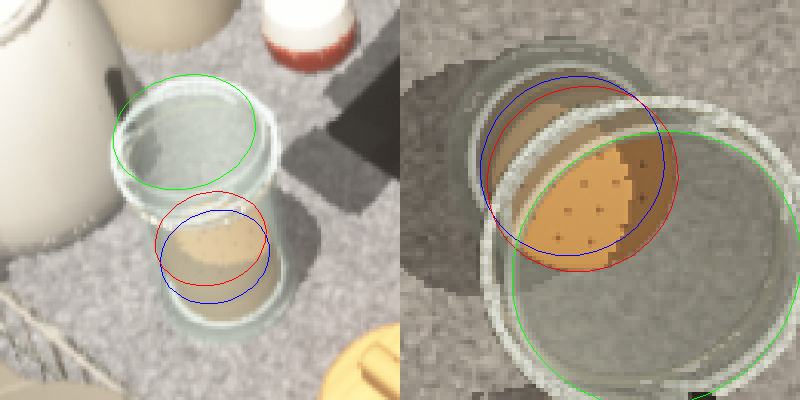

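The wrist overlay shows the stack's top matching z=48, so there are two biscuits in the jar and four more are needed. I'll check this again against the line later. First biscuit now, with a double squeeze to measure the wrist camera's bias.

```bash
cat >> h.py <<'E'
BIAS=np.array([3.3,0.3])
def look(bx,by,name=None):
    env.goto([bx-30,by,205],q(90)); p=env.read_camera("wrist")
    if name: cv2.imwrite(name,p["frame"])
    h=cv2.cvtColor(p["frame"],cv2.COLOR_BGR2HSV); m=((h[...,0]<25)&(h[...,1]>90)&(h[...,2]>50)).astype(np.uint8)
    m=cv2.morphologyEx(m,cv2.MORPH_CLOSE,np.ones((9,9)))
    n,l,s,c=cv2.connectedComponentsWithStats(m)
    k=[i for i in range(1,n) if s[i,4]>1500]
    if not k: print("no biscuit");return None
    u=w2px(p,[bx,by,18]);i=min(k,key=lambda i:np.hypot(*(c[i]-u)))
    hull=cv2.convexHull(np.argwhere(l==i)[:,::-1].astype(np.float32)); M=cv2.moments(hull)
    X=px2w(p,M["m10"]/M["m00"],M["m01"]/M["m00"],18)[:2]+BIAS
    print("look",X.round(1),"area",s[i,4],"box",s[i,:4]);return X
E
python3 - <<'E'
from h import *
X=look(460,25,"pics/b1.png")
X=look(*X)
env.move_linear([*X,60],max_speed=300);env.move_linear([*X,19.5],max_speed=100,until_force=6);st()
env.gripper_close(8);st();env.let_go()
env.move_linear([*X,40]);env.move_linear([*X,40],q(0),max_speed=30);env.move_linear([*X,19.5],max_speed=100,until_force=6)
env.gripper_close(8);st();env.let_go();
E
```

```text
look [471.3  24.9] area 3559 box [289 202  62  90]
look [509.2  25.9] area 4875 box [288 200  63 135]
t18.9 tcp [509.5  25.9  20.2] gap95.1 ff0.0 F [-0.1  0.1  0. ] M [ 0.1  -0.17 -0.02] j6 -1.63
t20.5 tcp [509.2  25.9  19.5] gap0.6 ff0.0 F [0.  0.1 0.7] M [ 0.09 -0.13 -0.01] j6 -1.63
t25.7 tcp [511.3  25.9  28.8] gap0.4 ff2.7 F [-2.  -0.2  5.4] M [-0.01  0.37  0.06] j6 -0.05
```

```bash
python3 - <<'E'
from h import *
env.move_linear([509,26,205],q(90),max_speed=200)
env.goto([430,25,205],q(90));p=env.read_camera("wrist")
h=cv2.cvtColor(p["frame"],cv2.COLOR_BGR2HSV); m=((h[...,0]<25)&(h[...,1]>90)&(h[...,2]>50))
im=p["frame"].copy(); im[m]=im[m]//2+np.uint8([127,0,0])
a=env.masks_of(p,"biscuit_1_mid");print([(d["p"],d["region"].sum(),np.argwhere(d["region"]).mean(0)) for d in a])
cv2.imwrite("pics/b2.png",np.hstack([cv2.resize(p["frame"],(400,300)),cv2.resize(im,(400,300))]))
E
```

```text
[(0.87, np.int64(486), array([354.81893004, 225.69753086]))]
```

View pics/b2.png

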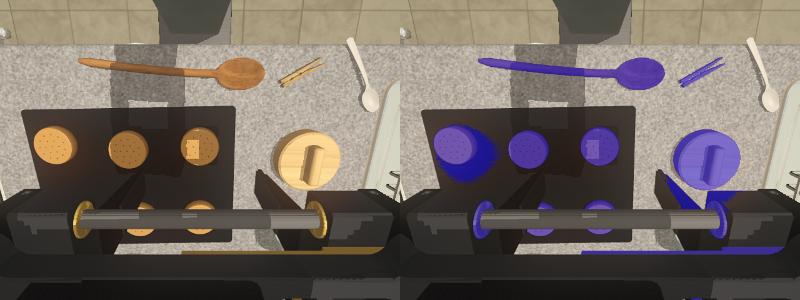

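The biscuit sits at about (320,235). Warm-tinted shadow on the board had leaked into the mask, so I'll raise the brightness threshold and retry.

```bash
sed -i 's/h\[...,2\]>50/h[...,2]>95/; s/np.ones((9,9))/np.ones((3,3))/' h.py; python3 - <<'E'
from h import *
X=look(460,25)
assert abs(X[0]-460)<12 and abs(X[1]-25)<12
env.move_linear([*X,60],max_speed=300);env.move_linear([*X,40],q(0),max_speed=30);env.move_linear([*X,19.5],max_speed=80,until_force=6);st()
env.gripper_close(8);st();env.let_go()
env.move_linear([*X,40]);env.move_linear([*X,40],q(90),max_speed=30);env.move_linear([*X,19.5],max_speed=80,until_force=6)
env.gripper_close(20);st()
E
```

```text
look [455.2  25.5] area 2954 box [289 203  61  61]
t32.6 tcp [454.5  25.5  18.7] gap94.9 ff0.0 F [ 0.5 -0.2  0.2] M [-0.03 -0.15 -0.02] j6 -0.06
t33.2 tcp [455.3  25.5  19.7] gap65.7 ff8.0 F [-1.1 -0.   1. ] M [-0.03  0.05  0.03] j6 -0.06
t36.9 tcp [455.4  25.5  19.8] gap65.2 ff20.0 F [-1.5 -0.9  1.1] M [ 0.08 -0.13 -0.01] j6 -1.63
```

```bash
python3 - <<'E'
from h import *
env.let_go();env.move_linear([455.3,25.5,60]);X=look(455.3,25.5)
P=[455.3,25.5]
env.move_linear([*P,40],max_speed=300);env.move_linear([*P,19.5],max_speed=80);env.gripper_close(20)
env.move_linear([*P,80],max_speed=150);s=st()
J=[629.7,212.3]
env.move_linear([540,120,215],max_speed=300)
env.move_linear([*J,190],max_speed=300);st()
r=env.move_linear([*J,160.5],max_speed=50,until_force=5);print(r);st()
E
```

```text
look [459.9  26.6] area 2923 box [290 213  61  61]
t41.0 tcp [455.   25.5  79.5] gap65.5 ff20.0 F [-0.3  0.2 -0.6] M [ 0.08 -0.15  0.02] j6 -1.63
t42.3 tcp [628.3 211.4 187.4] gap64.9 ff20.0 F [ 0.6 -0.3 -0.7] M [ 0.09 -0.17 -0.02] j6 -1.33
False
t43.1 tcp [629.8 212.3 160.6] gap65.2 ff20.0 F [ 0.6 -0.9 -0.6] M [ 0.12 -0.15 -0.02] j6 -1.33
```

```bash
sed -i 's/BIAS=.*/BIAS=np.array([-1.3,-0.6])/' h.py; cat >> h.py <<'E'
J=[629.7,212.3]
def chk(name):
    env.goto([600,150,340],q(90));w=env.read_camera("wrist")
    c=w2px(w,[629.8,212.3,80]).astype(int);x0,y0=c[0]-50,c[1]-50
    a=env.read_camera("scene")
    cv2.imwrite(name,np.hstack([cv2.resize(a["frame"][250:380,160:290],(400,400)),cv2.resize(w["frame"][y0:y0+100,x0:x0+100],(400,400))]))
def pick(x,y):
    X=look(x,y)
    if X is None or np.hypot(*(X-[x,y]))>55: print("check!",X); return False
    if np.hypot(*(X-[x,y]))>8: X=look(*X)
    env.move_linear([*X,50],max_speed=300);env.hold(.1)
    if env.move_linear([*X,19.5],max_speed=80,until_force=6): print("contact");st();return False
    env.gripper_close(20);s=st()
    env.move_linear([*X,90],max_speed=200)
    return abs(s["finger_gap"]-65.4)<2
def insert():
    s=env.get_state();x,y=s["position"][:2]
    env.move_linear([(x+J[0])/2,(y+J[1])/2,215],max_speed=350)
    env.move_linear([*J,195],max_speed=300);env.hold(.2)
    s=st()
    if not 62<s["finger_gap"]<68: print("lost");return False
    if env.move_linear([*J,160.5],max_speed=50,until_force=4): print("contact");st();return False
    st();env.let_go();env.move_linear([*J,215],max_speed=200);return True
E
python3 - <<'E'
from h import *
env.let_go();env.move_linear([*J,215],max_speed=200)
chk("pics/c1.png")
b=env.read_camera("top")
r=env.masks_of(b,"biscuit_1_mid")
for d in r: 
    v,u=np.argwhere(d["region"]).mean(0); print(round(d["p"],2),d["region"].sum(),px2w(b,u,v,18)[:2].round())
h=cv2.cvtColor(b["frame"],cv2.COLOR_BGR2HSV); m=((h[...,0]<25)&(h[...,1]>90)&(h[...,2]>95)).astype(np.uint8)
n,l,s,c=cv2.connectedComponentsWithStats(m)
for i in range(1,n):
    if 400<s[i,4]<1500: print(s[i,4],px2w(b,*c[i],18)[:2].round())
E
```

```text
0.74 838 [597. -90.]
450 [ 881. -146.]
897 [ 739. -119.]
912 [596. -91.]
916 [ 597. -212.]
875 [591.  24.]
1031 [480. 197.]
927 [ 456. -100.]
945 [ 448. -225.]
1374 [331.  18.]
```

View pics/c1.png

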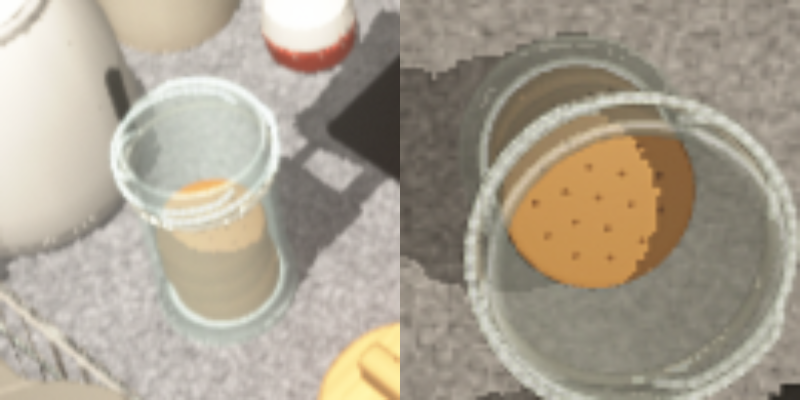

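The biscuit lies flat at about (600,215) in the right crop. Next are the other three.

```bash
python3 - <<'E'
from h import *
print(pick(591,24) and insert())
E
```

```text
look [591.5  24.7] area 2891 box [290 211  61  61]
t47.8 tcp [591.7  24.7  19.8] gap65.6 ff20.0 F [-0.3 -0.5  0.4] M [ 0.07 -0.1   0.01] j6 -1.62
t49.5 tcp [629.5 210.8 194.5] gap65.6 ff20.0 F [ 1.3 -0.6 -0.3] M [ 0.17 -0.15  0.05] j6 -1.33
t50.4 tcp [629.9 212.4 160.8] gap65.4 ff20.0 F [-0.4 -0.2 -0.3] M [ 0.08 -0.1   0.  ] j6 -1.33
True
```

```bash
python3 - <<'E'
from h import *
if pick(596,-91) and insert():
    print(pick(456,-100) and insert())
    chk("pics/c2.png")
E
```

```text
look [595.7 -89.7] area 2941 box [290 211  61  61]
t54.7 tcp [595.9 -89.8  19.8] gap65.2 ff20.0 F [0.6 0.9 1.4] M [ 0.12 -0.14  0.04] j6 -1.81
t56.7 tcp [630.  210.4 195.2] gap65.3 ff20.0 F [-0.   0.1 -0.1] M [ 0.06 -0.16 -0.01] j6 -1.33
t57.6 tcp [629.9 212.4 160.7] gap65.4 ff20.0 F [ 0.1  0.3 -0.6] M [ 0.11 -0.21 -0.04] j6 -1.33
look [456.7 -98. ] area 2922 box [291 212  61  61]
t62.1 tcp [456.8 -98.1  19.7] gap65.4 ff20.0 F [-0.3  0.2  1.1] M [ 0.12 -0.13 -0.05] j6 -1.90
t64.3 tcp [629.4 210.7 195.5] gap65.1 ff20.0 F [ 1.1 -0.3 -1. ] M [ 0.1  -0.15  0.  ] j6 -1.33
t65.1 tcp [629.9 212.4 160.8] gap65.2 ff20.0 F [-0.5 -0.1 -0.4] M [ 0.1  -0.17 -0.02] j6 -1.33
True
```

View pics/c2.png

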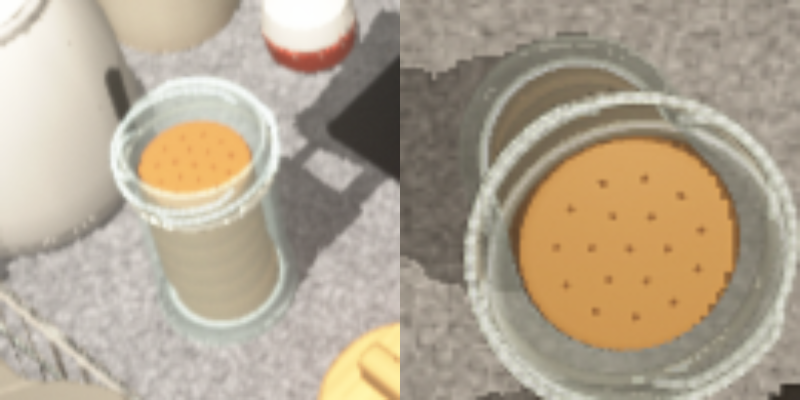

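```bash
python3 - <<'E'
from h import *
w=env.read_camera("wrist")
c=w2px(w,[629.8,212.3,80]).astype(int);x0,y0=c[0]-50,c[1]-50
h=cv2.cvtColor(w["frame"],cv2.COLOR_BGR2HSV); m=((h[...,0]<25)&(h[...,1]>110)&(h[...,2]>95)).astype(np.uint8)
n,l,s,cc=cv2.connectedComponentsWithStats(m); u=w2px(w,[629.8,212.3,128])
i=min([i for i in range(1,n) if s[i,4]>800],key=lambda i:np.hypot(*(cc[i]-u)))
print("seen box",s[i],cc[i])
t=np.linspace(0,2*np.pi,200)
for z in (108,128,148):
    P=np.array([w2px(w,[629.8+33*np.cos(k),212.3+33*np.sin(k),z]) for k in t]);print(z,P.min(0),np.ptp(P,axis=0),P.mean(0))
M=np.array([w2px(w,[629.8+39*np.cos(k),212.3+39*np.sin(k),156]) for k in t]);print("mouth crop",(M.min(0)-[x0,y0])*4,(M.max(0)-[x0,y0])*4)
E
```

```text
seen box [ 344  210   58   54 2386] [373.42288349 236.58466052]
108 [343.00892966 205.43962596] [54.76820265 52.76982581] [370.37437241 232.24718224]
128 [344.13592688 208.82500448] [57.4348931  55.11973535] [372.83202233 236.84115664]
148 [345.37790567 212.56466554] [60.3745589 57.6868349] [375.54075026 241.90271263]
mouth crop [ 93.27328901 130.11299724] [384.67712007 408.05714792]
```

The top biscuit's measured centre and width match z=128, so the jar holds six. Now the lid.

```bash
python3 - <<'E'
from h import *
L=[475.7,212.6]
env.goto([*L,130],q(88));env.move_linear([*L,70],max_speed=200);env.hold(.2)
print(env.move_linear([*L,36],max_speed=60,until_force=6));st()
env.gripper_close(45);st()
env.move_linear([*L,100],max_speed=150);env.move_linear([*L,262],max_speed=250);env.move_linear([629.6,212.3,262],max_speed=200);env.hold(.3);st()
env.move_linear([629.6,212.3,200],max_speed=100)
r=env.move_linear([629.6,212.3,168],max_speed=25,until_force=8);print(r);st()
E
```

```text
False
t69.4 tcp [475.7 212.6  35.8] gap95.1 ff0.0 F [-0.3 -0.4 -0.2] M [ 0.12 -0.17  0.04] j6 -1.22
t70.6 tcp [475.7 212.6  36. ] gap17.9 ff45.0 F [ 1.4  0.6 -0.2] M [ 0.11 -0.15  0.01] j6 -1.22
t73.2 tcp [629.1 212.5 262.5] gap17.9 ff45.0 F [-0.8 -0.8 -2.3] M [ 0.08 -0.1  -0.03] j6 -1.29
True
t74.9 tcp [629.2 212.1 174.5] gap17.5 ff45.0 F [-0.5  0.5  5.2] M [-0.03  0.   -0.07] j6 -1.29
```

```bash
python3 - <<'E'
from h import *
z0=174.5
for d in (15,30,45,60,70,75,80,85):
    env.move_linear([629.6,212.3,z0-.5-5.7*np.radians(min(d,75))],q(88-d),max_speed=8); s=st(); print(88-d,round(ang(s),1))
    if abs(s["ft_torque"][2])>2.5 or s["wrist_force"][2]>25: break
E
```

```text
t75.3 tcp [629.2 212.1 173. ] gap17.6 ff45.0 F [-5.  -1.5  4.4] M [-0.42  0.84 -0.24] j6 -1.03
73 73.1
t75.7 tcp [629.3 212.3 171.6] gap17.7 ff45.0 F [-4.9 -1.4  5.8] M [-0.41  0.84 -0.19] j6 -0.77
58 58.1
t76.1 tcp [629.7 212.5 170.1] gap17.5 ff45.0 F [-3.8 -0.5  5.2] M [-0.22  0.62 -0.16] j6 -0.51
43 43.2
t76.5 tcp [629.6 212.7 168.5] gap18.0 ff45.0 F [-3.5 -0.6  5.8] M [-0.16  0.72 -0.25] j6 -0.25
28 28.2
t76.9 tcp [630.  212.5 167.6] gap17.7 ff45.0 F [-2.7 -0.2  4.8] M [-0.11  0.41 -0.16] j6 -0.07
18 18.2
t77.1 tcp [629.8 212.7 167.5] gap17.7 ff45.0 F [-4.3 -0.7  6.3] M [-0.08  0.66 -0.18] j6 0.02
13 13.1
t77.4 tcp [630.  212.7 167.5] gap17.5 ff45.0 F [-3.2  0.5  6.3] M [-0.13  0.6  -0.22] j6 0.10
8 8.1
t77.6 tcp [630.3 212.6 167.5] gap17.7 ff45.0 F [-2.3 -1.3  5.8] M [-0.09  0.41 -0.24] j6 0.19
3 3.1
```

```bash
python3 - <<'E'
from h import *
for a in (-3,-8):
    env.move_linear([630,212.5,166.5],q(a),max_speed=8); s=st(); print(a,round(ang(s),1))
    if abs(s["ft_torque"][2])>1: break
p0=s["position"]
env.let_go();env.hold(.3);st()
env.move_linear([*p0[:2],260],max_speed=150)
env.goto([600,212,340],q(90));p=env.read_camera("wrist");a=env.read_camera("scene")
print([(d["position"],d["p"]) for d in env.mark_of(p,"lid_grip")],[(d["position"],d["p"]) for d in env.mark_of(a,"lid_grip")])
cv2.imwrite("pics/e1.png",np.hstack([cv2.resize(p["frame"][180:300,260:380],(400,400)),cv2.resize(a["frame"][250:380,160:290],(400,400))]))
E
```

```text
t77.9 tcp [630.6 212.7 167.5] gap17.7 ff45.0 F [-3.  -1.1  5.8] M [-0.25  0.51 -0.25] j6 0.29
-3 -2.9
t78.1 tcp [630.4 212.3 167.5] gap17.8 ff45.0 F [-3.6 -1.7  6.4] M [-0.38  0.6  -0.21] j6 0.38
-8 -7.9
t79.7 tcp [630.  212.5 166.5] gap95.3 ff0.0 F [-0.3 -0.9 -0.6] M [ 0.02 -0.04  0.  ] j6 0.38
[([632.6, 215.1, 175.7], 0.66)] [([632.9, 214.1, 173.6], 0.76)]
```

View pics/e1.png

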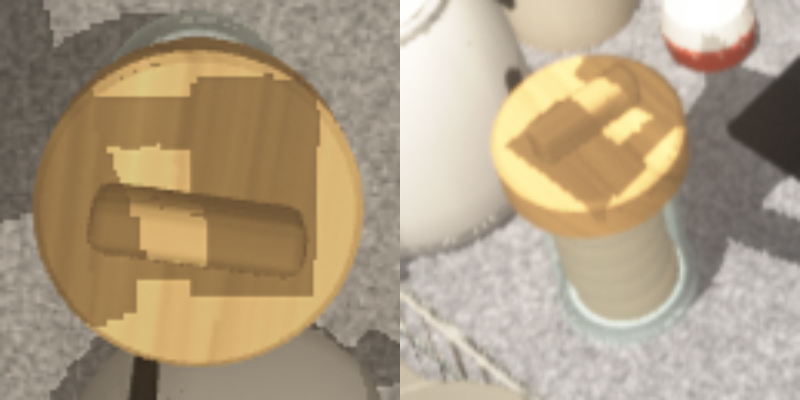

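The lid is level and down on the rim, but its bar, at about (200,232), has turned some 20° past the original tight angle with no extra torque. I'll bring it back to the known screwed-down angle while pressing it on the rim, then check the rest.

```bash
python3 - <<'E'
from h import *
env.goto([630,212.5,230],q(-8));env.move_linear([630,212.5,167.5],max_speed=80,until_force=8);env.gripper_close(40);st()
for a in (0,5,10): env.move_linear([630,212.5,166.7],q(a),max_speed=8)
st();env.let_go();env.hold(.3);env.move_linear([630,212.5,260],max_speed=150)
env.goto([400,-250,300],q(0));b=env.read_camera("top");a=env.read_camera("scene")
print([(d["position"],d["p"]) for d in env.mark_of(a,"lid_grip")])
cv2.imwrite("pics/f.png",np.hstack([cv2.resize(b["frame"],(400,300)),cv2.resize(a["frame"],(400,300))]));st()
E
```

```text
t85.8 tcp [630.3 212.4 167.5] gap18.1 ff40.0 F [ 0.7  0.2 -1.4] M [-0.   -0.33 -0.02] j6 0.38
t86.6 tcp [630.  212.3 167.5] gap18.1 ff40.0 F [-1.9 -1.8  5.6] M [-0.2   0.38  0.14] j6 0.07
[([628.7, 211.7, 175.8], 0.96)]
t91.0 tcp [ 400.5 -249.6  299.9] gap94.9 ff0.0 F [ 0.6  0.1 -0.1] M [-0.05 -0.1  -0.  ] j6 -0.67
```

View pics/f.png

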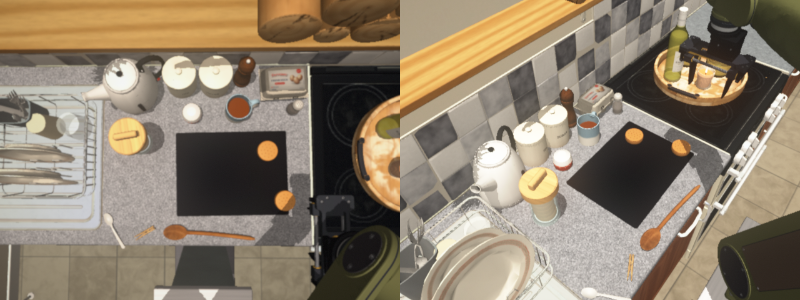

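The lid is on and the mug and timer stand undisturbed. The front-right spare was knocked to the board's right edge at about (285,200) in the left view, so I'll move it back to the middle of the board.

```bash
python3 - <<'E'
from h import *
b=env.read_camera("top")
h=cv2.cvtColor(b["frame"],cv2.COLOR_BGR2HSV); m=((h[...,0]<25)&(h[...,1]>90)&(h[...,2]>95)).astype(np.uint8)
n,l,s,c=cv2.connectedComponentsWithStats(m)
B=[px2w(b,*c[i],18)[:2] for i in range(1,n) if 600<s[i,4]<1000];print(np.round(B))
t=min(B,key=lambda x:np.hypot(x[0]-450,x[1]+240));print(t)
if pick(*t):
    P=[470,-100]
    env.move_linear([*P,90],max_speed=200);env.move_linear([*P,35],max_speed=150)
    print(env.move_linear([*P,19.8],max_speed=25,until_force=3));st()
    env.let_go();env.move_linear([*P,150],max_speed=200)
    env.goto([400,-100,300],q(90));p=env.read_camera("wrist");cv2.imwrite("pics/g.png",p["frame"]);st()
else: st()
E
```

```text
[[ 739. -119.]
 [ 597. -212.]
 [ 436. -265.]]
[ 436.12335824 -265.30330958]
look [ 436.5 -263.4] area 2925 box [291 212  61  61]
t94.5 tcp [ 436.7 -263.5   19.8] gap65.2 ff20.0 F [-0.5 -0.3  0.4] M [ 0.1  -0.13 -0.02] j6 -2.22
True
t97.1 tcp [469.6 -99.8  19.6] gap65.3 ff20.0 F [ 0.2 -0.9  3.4] M [ 0.23 -0.14  0.05] j6 -1.89
t99.4 tcp [399.4 -99.7 296.8] gap94.7 ff0.0 F [ 0.6 -0.3 -1.4] M [ 0.12 -0.14 -0.01] j6 -1.95
```

View pics/g.png

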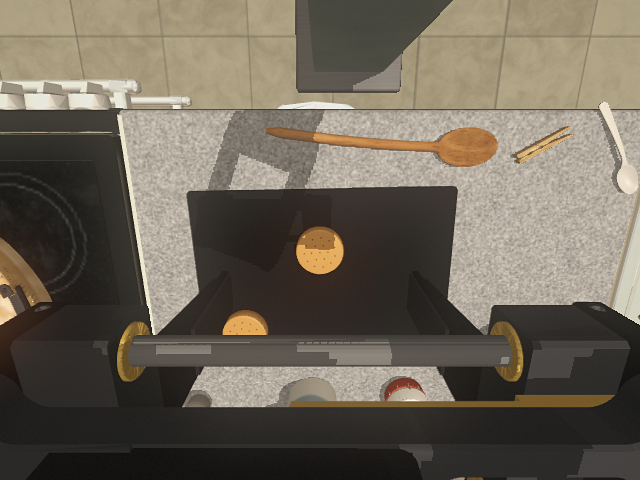

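Both spares lie flat on the board, at (320,250) and (245,325). Handing in.

```bash
python3 -c "
from bench import env
print(env.close_job())"
```

```text
the job is handed in; nothing more can be done
None
```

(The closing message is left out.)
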